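# Switch the seesaw gate and feed the pipe offcut to the other bin

### The arm

A 7-joint arm with a two-finger parallel gripper is mounted at the origin on a cart in front of the work surface, level with it; the furniture and walls round the work are solid. World frame = base frame: x ahead of the robot, y to its left, z up, the work surface at z = 0. Lengths are in mm, angles in rad, forces in N, time in s.
With the tool pointing down it reaches from about 350 to 900 mm from the base axis. Payload 19.9 kg.
Tool frame: the origin (TCP) lies at the centre of the arm's flange, where the gripper is bolted on; the fingertips stand 173 mm ahead of it and the grasp point (between the pads) lies ahead of it (ctrl.pinch_z is the z of the grasp point in the tool frame, in mm); z points along the fingers, y is the line along which they close (so a half turn about z gives the same grasp; the last joint's range is limited). The gripper opens to 85 mm and grips with 20 to 120 N. Pads are 22 mm wide; open, the fingers measure 114 mm over their backs; the gripper's body (76 mm by 85 mm) begins 54 mm behind the grasp point. The pads swing forward as they close: fully open they stand 13 mm farther back than shut.
Start: joints at [1.123, 0.417, -0.01, 1.614, 0.005, 1.111, -0.053], TCP at [247.3, -573.987, 404.66] pointing down, gripper open.
Joint ranges: [-2.81, 2.81], [-0.39, 2.02], [-1.27, 1.25], [0.06, 2.57], [-1.19, 4.33], [0.19, 2], [-2.82, 2.82]. Speed limits (rad/s): [1.89, 1.89, 2.39, 2.39, 3.01, 3.01, 3.01].

### API

Orientations are given as a unit quaternion [x, y, z, w].
In Python, from bench import ctrl gives the robot as it stands.
- The arm moves only by the tool drive_tool, never from a script. Its arguments are lists of equal length, an entry for each row: "hand": the opening, from 0 (shut) to 1 (fully open); "dp": the shift along the tool's x, y, z in m, a list of three; "turn": the turn about the tool's z in degrees. In form: {"hand": [hand, ...], "dp": [[x, y, z], ...], "turn": [turn, ...]}. A call has 1 to 5 rows; each row is the pose to reach, as a shift and turn from the pose commanded when the call began, along the tool's axes at that moment; what a row does not reach only later rows make up. A row lasts 1/12 s, in which the tool goes at most 41.7 mm and 7.16 degrees, less where a joint would pass 70% of its speed; a pose out of reach is approached as far as the arm can. A call with a gripper value outside its range is refused whole. The fingers move at their own pace and stop on an object; the grip force is fixed at half the most. Time passes only in rows, so rows that repeat a pose let the fingers close. It gives the time, the measured TCP pose, the force, the opening and the grip force at its end, in the units of the state.
- ctrl.observe(): the state, without advancing time (a new reading comes with each control period).
- ctrl.capture(name): name is "scene" or "top" or "wrist"; returns (picture, depth): 384x512x3 uint8, red, green, blue; 384x512 float32, mm along the optical axis (not along the pixel's ray), 0 where there is no reading.
- ctrl.camera_model(name): a dict with "camera_matrix" (3x3 intrinsics, pixels), "xyz" and "attitude" of the camera in the world. Camera axes: x right, y up, looking along -z (the intrinsics and any distortion apply to the point x, -y, -z); pixel columns grow to the right and rows downward; lengths in mm; the calibration is good to about 2 mm. A picture is of the moment at which its call begins: read the wrist's pose just before it. camera_model takes no time and is no camera call; for the wrist camera it gives the pose at the moment of the call.
- ctrl.hand_in(): hands the job in; it is judged then, once.
Trained networks look in the newest picture that a camera, given by its name, has taken for a name from the list of things; names that differ only in an ending like _2 or _b are one class to them, and where a whole thing is asked for, a point or a joint stands for the part that bears it (a point fixed in the world has none). Each returns a list of dicts, best first, with "conf" (0 to 1); they miss things now and then, are a little off and sometimes report something else, mostly with a low value. They report only what shows in the picture. A call takes as long as a camera call. They do not tell look-alikes from the thing itself.
- ctrl.search_frame(camera, target): "rect" ([centre column, centre row, width, height] in pixels, round what is visible of it).
- ctrl.cut_out(camera, target): "region" (384x512 bool, what is visible of it) and "rect" ([centre column, centre row, width, height] in pixels, round what is visible of it).
The state is a dict: "t": time; "q": joint angles; "qd": joint speeds; "joint_efforts": joint torques, N m; "eef_pos": TCP position; "tool_rot": TCP orientation; "force": force on the tool from outside, world axes, zero at the start; "torque": the same for the moment, N m; "finger_gap": finger opening in mm; "grasp_force": force on a finger pad.
Only numpy, scipy, OpenCV 4.12 (cv2) and the standard library are available. Lean on these libraries where they do the work, as an engineer would, in place of code of your own. Each camera call takes 0.05 s, during which the arm holds its last target. There are 200 camera calls.

### The job

The seesaw gate of the small sorting feeder leans to one side. Rock it over its pivot to the other side by pressing its raised end with a fingertip, and only then push the pipe offcut that lies on the feed track along the track and over its end onto the gate, so that it goes down the other chute and comes to rest in the bin at its foot. Only press and push: do not lift or carry anything, and leave the things standing round the feeder where they are.

Things in the scene. Friction and masses are not known exactly. Their poses are not given: they have to be found in the camera images.
- feeder: Plywood feeder, fixed, on rubber feet, T-shaped: a feed track runs from the robot's side to the middle of a seesaw gate; left and right of the gate a chute slopes down into an open bin. Origin 6 mm above the bench under the gate's middle; x = feed direction (away from the robot), y left. Gate strip with bins 106 by 380 mm. Cheek beyond the gate (x = 50 to 54 mm) up to z = 104 mm, near cheek 87 mm. Polished and slippery.
- gate (a joint): Seesaw gate: steel plate 86 (x) by 140 (y) by 4 mm, its top 20 mm above a pivot along the feeder's x 61 mm above the bench. Rad: 0 level, positive = left (+y) end down (parts go left), negative = right end down; stops at -0.38, +0.38. Top-heavy: rests on either stop, under 1 N at its raised end rocks it over, and past level it falls by itself to the other stop. Starts leaning to either side.
- gate_left_end (a point): Point on the plate's top, 58 mm left of its middle (12 mm from the left edge), where it can be pressed. About z = 101 mm when raised, 58 mm when down.
- gate_right_end (a point): The same on the right, 58 mm right of the middle.
- track_end (a point): Middle of the track floor at its gate end, z = 84 mm, 39.5 mm before the gate's middle. The track is straight, 160 mm long, 22 mm wide between lips whose tops are at z = 89 mm, open at both ends. A pipe turns and slides off the gate sideways once its trailing end has passed this point, if not before.
- bin_left (a point): Middle of the floor of the left (+y) bin, z = 14 mm, 146 mm from the feeder's middle; the bin is 90 mm (x) by 76 mm (y), outer walls to z = 70 mm. The chute above it falls from z = 50 mm (75 mm from the feeder's middle) to 35 mm at the bin.
- bin_right (a point): Middle of the floor of the right (-y) bin; the same, mirrored.
- pipe_bit_0_center (a point): Centre of the grey steel pipe offcut, 62 mm long, 18.4 mm diameter, 30 to 65 g, loose; x axis = its length. It lies lengthwise somewhere on the track and slides along it when its rear end is pushed with well under 1 N. Push above the lips and below the pipe's top (z = 90 to 100 mm).
- desk_lamp: Fixed black desk lamp, not part of the job but in the way: its round shade, 190 mm across, hangs 155 mm nearer to the robot and 75 mm to the right (-y) of this point, from 0.24 to 0.43 m above the bench; its arm runs from there to its foot, 210 mm farther and 115 mm left of this point, up to 0.46 m high. Pass well above the shade or round it.
- wax_pot: Small white and orange pot, 52 mm across, 23 mm high, left of the track's near end. Bystander, loose, stays where it is. Origin at the centre of its underside.
- spool: Small bobbin on a pin, 26 mm across, 41 mm high, close to the left of the track. Bystander, loose, stays where it is. Origin at the centre of its underside.
- tape_roll: Roll of brown tape lying flat, 64 mm across, 18 mm high, right of the track. Bystander, loose, stays where it is. Origin at the centre of its underside.
- sanding_block: Small wooden block, 60x29x18 mm, right of the track's near end. Bystander, loose, stays where it is. Origin at the centre of its underside.
- bench_block: Small dark steel block, 26x62x16 mm, right of the track. Bystander, loose, stays where it is. Origin at the centre of its underside.
- glass_jar: Glass jar, 63 mm across, 70 mm high, at the back of the bench. Bystander, loose, stays where it is. Origin at the centre of its underside.
Not all that is in view belongs to the job. Leave any orange or purple look-alike of the part that bears pipe_bit_0_center alone.

How it is judged (in metres and radians):
On the way:
1. the gate is rocked over to its other stop while the pipe still lies on the track (distance of gate_left_end from where it was at the start of the episode above 0.0245 m and (value of joint gate above 0.34 rad or value of joint gate below -0.34 rad) and x of pipe_bit_0_center in the frame of feeder below -0.06 m), for 0.2 s.
At the end, for the whole second after the job is handed in: The gate rests on the stop opposite to where it started (within 0.06 rad), and the pipe offcut lies at rest (under 20 mm/s) in the bin at the foot of that side's chute (distance of gate_left_end from where it was at the start of the episode above 0.0245 m and linear speed of pipe_bit_0 below 0.02 m/s and ((value of joint gate above 0.32 rad and y of pipe_bit_0_center in the frame of feeder above 0.112 m and horizontal distance between pipe_bit_0_center and bin_left below 0.06 m and height (world z) of pipe_bit_0_center below 0.05 m) or (value of joint gate below -0.32 rad and y of pipe_bit_0_center in the frame of feeder below -0.112 m and horizontal distance between pipe_bit_0_center and bin_right below 0.06 m and height (world z) of pipe_bit_0_center below 0.05 m))); the robot touches nothing.
It fails at once if the pipe is fed onto the gate before the gate has been rocked over (distance of gate_left_end from where it was at the start of the episode below 0.0245 m and x of pipe_bit_0_center in the frame of feeder above -0.035 m).
It fails at once if the pipe is lifted (more than 14 mm above its place on the track) (height (world z) of pipe_bit_0_center above 0.107 m).
It fails at once if a bystander is moved by more than 25 mm (distance of any of wax_pot, spool, tape_roll, sanding_block, bench_block, glass_jar from where it was at the start of the episode above 0.025 m).
It also fails if it takes over 46 s, if anything falls off the work surface, if the arm or the gripper's body presses on something with over 40 N, if the wrist force passes 120 N, or if a joint passes its speed limit or range.

## Working session

There is one attempt and no reset: what is moved stays moved. The work goes in short steps, Python scripts to look and compute and a tool call to move; the robot and the scene stay as the last step left them, time stands still between calls to the robot, and variables do not carry over. Pictures are saved under pics/ and viewed, at most 10 in all, crops included, and the job is handed in when it is done.

Besides the shell and the picture viewer there is one more tool, called as name(argument=value, ...) on one line, values as JSON. drive_tool: Moves the arm, as the interface text tells. Its arguments: {"type":"object","properties":{"hand":{"type":"array"},"dp":{"type":"array"},"turn":{"type":"array"}},"required":["hand","dp","turn"]}

```bash
ls; mkdir -p pics; cat > h.py <<'E'
import numpy as np, cv2
from scipy.spatial.transform import Rotation as R
from bench import ctrl
def w2p(m,P):
    K=np.array(m["camera_matrix"]);c=R.from_quat(m["attitude"]).inv().apply(np.atleast_2d(P)-np.array(m["xyz"]))
    c=c*[1,-1,-1];u=c@K.T;return u[:,:2]/u[:,2:]
def p2w(m,u,v,d):
    K=np.array(m["camera_matrix"]);r=np.stack([(np.asarray(u)-K[0,2])/K[0,0],(np.asarray(v)-K[1,2])/K[1,1],np.ones_like(np.asarray(u,float))],-1)*np.asarray(d,float)[...,None]
    return R.from_quat(m["attitude"]).apply((r*[1,-1,-1]).reshape(-1,3))+np.array(m["xyz"])
E
python3 - <<'E'
from h import *
s=ctrl.observe();print(s["t"],s["eef_pos"],s["tool_rot"],s["force"],s["finger_gap"],ctrl.pinch_z)
for n in["top","scene"]:
    m=ctrl.camera_model(n);print(n,m)
    a,d=ctrl.capture(n);cv2.imwrite(f"pics/{n}0.png",a[:,:,::-1]);np.save(n+"d.npy",d);np.save(n+"a.npy",a)
for t in["feeder","pipe_bit_0_center","gate","desk_lamp","spool","wax_pot","tape_roll","sanding_block","bench_block","glass_jar"]:
    for n in["top","scene"][: 2 if t in("feeder","pipe_bit_0_center","gate") else 1]:
        d=np.load(n+"d.npy");m=ctrl.camera_model(n)
        for r in ctrl.cut_out(n,t)[:4]:
            v,u=np.nonzero(r["region"]&(d>0))
            P=p2w(m,u,v,d[v,u]) if len(u) else np.zeros((1,3))
            print(n,t,round(r["conf"],2),np.round(r["rect"]),np.median(P,0).round(),np.percentile(P,[5,95],axis=0).round().tolist())
E
```

```text
pics
0.0 [ 247.28429824 -573.86342227  404.04261126] [ 9.79382238e-01  2.02014972e-01 -1.52811078e-04 -6.00335279e-04] [-1.19651184 -0.71357595  0.42572155] 85.38218582274506 154.70000000000002
top {'camera_matrix': array([[356.80954393,   0.        , 255.90939223],
       [  0.        , 356.80954393, 195.02262439],
       [  0.        ,   0.        ,   1.        ]]), 'xyz': array([400.64461414,  89.33490024, 976.7085061 ]), 'attitude': array([ 0.05909496, -0.0609374 , -0.70041307,  0.70867196])}
scene {'camera_matrix': array([[483.05392232,   0.        , 254.38899131],
       [  0.        , 483.05392232, 187.22887365],
       [  0.        ,   0.        ,   1.        ]]), 'xyz': array([-100.60467268,  663.32195659, 1038.76927892]), 'attitude': array([-0.15019638,  0.33398983,  0.84207848, -0.39597434])}
top feeder 0.98 [298. 196. 147. 110.] [620. -27.  49.] [[466.0, -193.0, 13.0], [689.0, 147.0, 99.0]]
scene feeder 0.73 [273. 174. 117.  89.] [625.  -8.  56.] [[444.0, -196.0, 11.0], [694.0, 134.0, 97.0]]
top pipe_bit_0_center 0.57 [244. 247.  10.  17.] [427. 129.  18.] [[406.0, 118.0,
[... 1342 characters left out ...]
. -114.   18.] [[486.0, -140.0, 10.0], [540.0, -86.0, 21.0]]
top sanding_block 0.58 [336. 241.  11.  26.] [ 448. -130.   19.] [[423.0, -144.0, 6.0], [475.0, -114.0, 22.0]]
top sanding_block 0.17 [296. 195. 154. 113.] [620. -26.  49.] [[466.0, -193.0, 13.0], [689.0, 147.0, 99.0]]
top bench_block 0.72 [355. 202.  21.  16.] [ 552. -182.   17.] [[538.0, -210.0, 6.0], [566.0, -155.0, 20.0]]
top bench_block 0.26 [297. 194. 145. 111.] [621. -26.  48.] [[464.0, -194.0, 12.0], [691.0, 147.0, 99.0]]
top glass_jar 0.95 [202. 134.  27.  25.] [732. 240.  43.] [[705.0, 212.0, 21.0], [760.0, 263.0, 75.0]]
top glass_jar 0.29 [297. 167.  55.  46.] [627. -15.  81.] [[588.0, -70.0, 56.0], [668.0, 46.0, 103.0]]
```

```bash
python3 - <<'E'
from h import *
a=np.load("topa.npy");d=np.load("topd.npy");m=ctrl.camera_model("top")
v0,u0=110,190
c=cv2.resize(a[v0:v0+180,u0:u0+200,::-1],None,fx=3.3,fy=3.3,interpolation=cv2.INTER_CUBIC);cv2.imwrite("pics/crop1.png",c)
v,u=np.mgrid[0:384,0:512];P=p2w(m,u.ravel(),v.ravel(),d.ravel());P=P[d.ravel()>0]
g=P[(abs(P[:,0]-628)<38)&(abs(P[:,1]+17)<75)&(P[:,2]>45)&(P[:,2]<110)]
A=np.c_[g-g.mean(0)];
co,*_=np.linalg.lstsq(np.c_[g[:,:2]-[628,-17],np.ones(len(g))],g[:,2],rcond=None);print("gate z plane",co)
# track: points z 78..110, x 440..580
t=P[(P[:,0]>420)&(P[:,0]<585)&(abs(P[:,1]+35)<45)&(P[:,2]>75)&(P[:,2]<112)]
for x in range(420,585,12):
    s=t[(t[:,0]>=x)&(t[:,0]<x+12)]
    if len(s): print(x,len(s),s[:,1].min().round(),s[:,1].max().round(),s[:,1].mean().round(1),s[:,2].max().round(1),s[s[:,2]>93][:,1].mean().round(1))
r=ctrl.cut_out("top","feeder")[0]["region"]
F=P[(r.ravel())[d.ravel()>0]]
# far cheek
q=F[(F[:,0]>640)&(F[:,2]>80)];print(len(q))
for y in range(-200,170,30):
    s=F[(F[:,1]>=y)&(F[:,1]<y+30)];print(y,len(s),s[:,0].min().round(),s[:,0].max().round())
b=P[(P[:,2]>200)];print("high",len(b),b.min(0),b.max(0))
for z in range(200,600,40):
    s=b[(b[:,2]>=z)&(b[:,2]<z+40)]
    if len(s): print(z,len(s),s.min(0).round(),s.max(0).round())
E
```

```text
gate z plane [ 0.10690944 -0.3293521  81.77361695]
420 20 -68.0 -37.0 -49.3 89.9 nan
432 61 -64.0 -36.0 -51.0 93.4 -37.8
444 61 -66.0 -33.0 -49.2 90.8 nan
456 60 -62.0 -31.0 -46.4 91.8 nan
468 61 -60.0 -30.0 -44.7 91.4 nan
480 59 -58.0 -28.0 -42.3 91.2 nan
492 60 -56.0 -26.0 -39.7 105.2 -39.0
504 58 -53.0 -23.0 -36.9 105.4 -37.7
516 61 -51.0 -21.0 -34.7 104.7 -35.3
528 58 -49.0 -18.0 -32.7 106.0 -33.4
540 54 -47.0 -17.0 -30.6 104.3 -31.1
552 51 -44.0 -15.0 -29.1 105.6 -31.0
564 60 -42.0 9.0 -25.7 91.7 nan
576 58 -50.0 9.0 -21.2 92.1 nan
564
-200 549 605.0 707.0
-170 450 597.0 702.0
-140 383 591.0 699.0
-110 381 588.0 720.0
-80 685 421.0 717.0
-50 1121 418.0 684.0
-20 688 491.0 678.0
10 532 569.0 673.0
40 523 563.0 667.0
70 465 555.0 661.0
100 457 552.0 658.0
130 464 546.0 653.0
160 137 563.0 646.0
high 15244 [ 200.05154507 -375.35657468  200.0194571 ] [693.29201257 452.5171006  556.07199223]
200 511 [ 200. -374.  200.] [680. 435. 240.]
240 1926 [ 201. -374.  240.] [682. 434. 280.]
280 2686 [ 217. -375.  280.] [685. 440. 320.]
320 1310 [ 238. -374.  320.] [687. 441. 360.]
360 1989 [ 237. -253.  360.] [689. 441. 400.]
400 5258 [ 235. -258.  400.] [693. 453. 440.]
440 869 [ 238. -251.  440.] [687. 445. 480.]
480 470 [ 242. -247.  480.] [ 353. -205.  520.]
520 225 [ 339. -213.  521.] [ 353. -203.  556.]<stdin>:13: RuntimeWarning: Mean of empty slice.
  ret = ret.dtype.type(ret / rcount)
```

View pics/crop1.png

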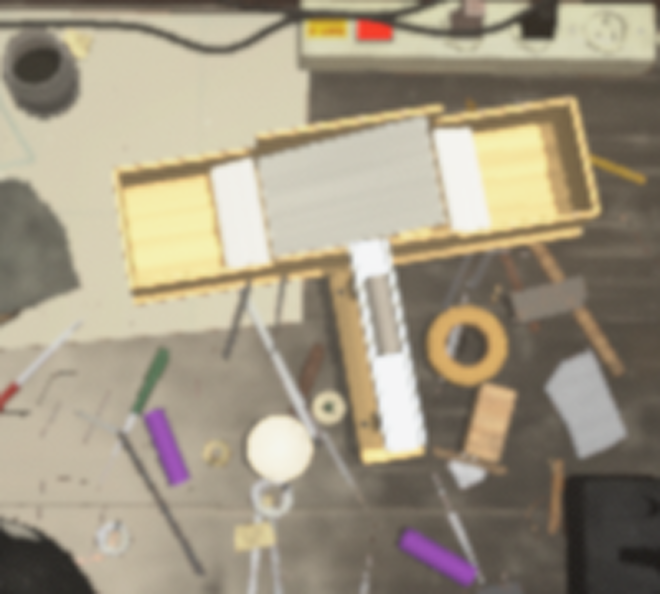

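View pics/scene0.png

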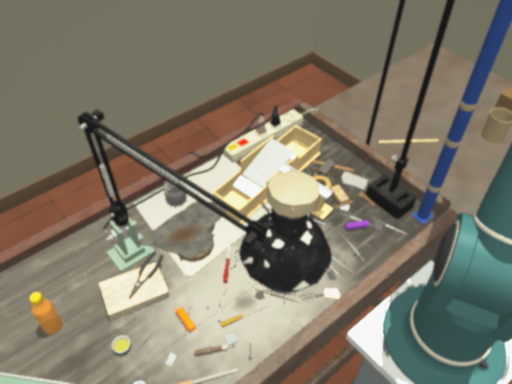

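```bash
python3 - <<'E'
from h import *
from scipy.optimize import least_squares
a=np.load("topa.npy");d=np.load("topd.npy");m=ctrl.camera_model("top")
cv2.imwrite("pics/top_big.png",cv2.resize(a[:,:,::-1],None,fx=1.56,fy=1.56))
v,u=np.mgrid[0:384,0:512];P=p2w(m,u.ravel(),v.ravel(),d.ravel());ok=d.ravel()>0
H=np.zeros((384,512),np.uint8).ravel();H[ok&(P[:,2]>130)]=1
n,l,st,_=cv2.connectedComponentsWithStats(H.reshape(384,512))
for i in range(1,n):
    if st[i,4]>15:
        p=P[(l==i).ravel()];print(st[i],p.min(0).round(),p.max(0).round(),np.median(p,0).round())
# feeder fit: corner pixels (top view) -> feeder coords
k=lambda x,y:(x/3.3+190,y/3.3+110)
obs=[(k(118,172),(54,190,76)),(k(575,100),(54,-190,76)),(k(598,213),(-52,-190,76))]
px=np.array([o[0] for o in obs]);X=np.array([o[1] for o in obs],float)
def W(p,X):
    c,s=np.cos(p[2]),np.sin(p[2]);return np.c_[p[0]+c*X[:,0]-s*X[:,1],p[1]+s*X[:,0]+c*X[:,1],X[:,2]]
for zz in(70,76):
    X[:,2]=zz;f=least_squares(lambda p:(w2p(m,W(p,X))-px).ravel(),[628,-17,.18]);print(zz,f.x,f.fun.round(1))
# track line from depth: points of pipe top
t=P[ok];t=t[(t[:,0]>488)&(t[:,0]<562)&(abs(t[:,1]+35)<12)&(t[:,2]>97)];print("pipe",len(t),t.mean(0),t.min(0),t.max(0))
t2=P[ok];t2=t2[(t2[:,0]>425)&(t2[:,0]<570)&(abs(t2[:,1]+35)<38)&(t2[:,2]>82)&(t2[:,2]<96)];
vv=t2[:,:2]-t2[:,:2].mean(0);print("track pca",t2.mean(0),np.arctan(np.linalg.svd(vv,full_matrices=0)[2][0][1]/np.linalg.svd(vv,full_matrices=0)[2][0][0]))
E
```

```text
[   34    73   190   288 11881] [200. 151. 131.] [693. 453. 451.] [339. 257. 375.]
[443 170  69  29 486] [ 544. -375.  131.] [ 560. -362.  357.] [ 551. -367.  267.]
[ 126  198   52   38 1187] [446. 276. 130.] [535. 400. 153.] [491. 342. 140.]
[ 389  268  123   46 1297] [ 339. -247.  136.] [ 378. -203.  556.] [ 349. -212.  426.]
[  0 276  10  29 159] [287. 652. 130.] [349. 676. 144.] [316. 661. 136.]
[ 399  317  113   67 2424] [ 235. -266.  130.] [ 270. -227.  506.] [ 258. -236.  390.]
70 [ 6.24875514e+02 -2.18070478e+01  1.84886057e-01] [-2.7 -0.1  0.3 -2.2  2.4  2. ]
76 [ 6.23242351e+02 -2.06913863e+01  1.84948669e-01] [-3.3 -0.1  0.6 -2.3  2.8  2.1]
pipe 160 [526.75793776 -35.26160793 101.25756547] [497.32850279 -46.80550261  97.00089425] [557.84512008 -24.38429142 106.03490093]
track pca [487.3968829  -41.58114396  86.36798717] 0.1946478956019349
```

View pics/top_big.png

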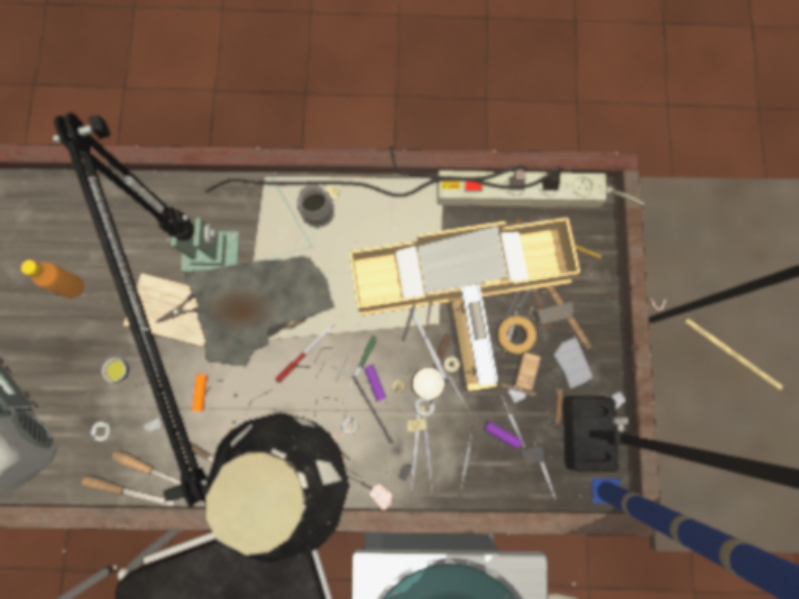

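```bash
python3 - <<'E'
from h import *
a=np.load("scenea.npy");d=np.load("scened.npy");m=ctrl.camera_model("scene")
for n,x,y in(("blue",255,-237),("blk1",349,-207),("blk2",551,-367)):
    z=np.arange(0,1500,50);q=w2p(m,np.c_[np.full(30,x),np.full(30,y),z])
    print(n,[(int(k),*w.round().astype(int)) for k,w in zip(z,q) if 0<w[1]<384 and w[0]<512][-2:])
v,u=np.mgrid[0:384,0:512];P=p2w(m,u.ravel(),v.ravel(),d.ravel());ok=(d.ravel()>0)
for n,(u0,v0) in dict(blue=(505,10),blue2=(465,110),blk1=(446,12),blk1b=(420,100),blk2=(400,8),blk2b=(385,75),tan=(497,122),arm=(500,240)).items():
    s=(abs(u.ravel()-u0)<7)&(abs(v.ravel()-v0)<4)&ok;p=P[s]; i=d.ravel()[s].argmin();print(n,p[i].round())
print(ctrl.observe()["q"])
E
```

```text
blue [(550, np.int64(489), np.int64(41)), (600, np.int64(499), np.int64(17))]
blk1 [(550, np.int64(439), np.int64(26)), (600, np.int64(447), np.int64(3))]
blk2 [(400, np.int64(394), np.int64(30)), (450, np.int64(399), np.int64(12))]
blue [ 239. -224.  629.]
blue2 [ 237. -233.  402.]
blk1 [ 337. -204.  593.]
blk1b [ 338. -217.  378.]
blk2 [ 549. -367.  469.]
blk2b [ 547. -365.  274.]
tan [ 305. -718.   62.]
arm [ -3.  26. 395.]
[ 1.12249901  0.41738152 -0.01027991  1.61360368  0.00471627  1.11070009
 -0.05298245]
```

drive_tool(hand=[0,0,0,0,0], dp=[[0,-0.015,-0.035],[0,-0.03,-0.07],[0,-0.045,-0.105],[0,-0.06,-0.14],[0,-0.075,-0.175]], turn=[0,0,0,0,0])

```text
t: 1.22
eef_pos: [217.2, -504.1, 581.5]
tool_rot: [0.979, 0.202, -0.0, 0.0]
force: [-0.5, -0.3, 0.0]
finger_gap: 25.9
grasp_force: 0.0
```

drive_tool(hand=[0,0,0,0,0], dp=[[0,-0.015,-0.035],[0,-0.03,-0.07],[0,-0.045,-0.105],[0,-0.06,-0.14],[0,-0.075,-0.175]], turn=[0,0,0,0,0])

```text
t: 1.63
eef_pos: [187.4, -435.0, 756.6]
tool_rot: [0.979, 0.202, 0.0, 0.0]
force: [0.7, 0.3, 0.1]
finger_gap: -0.1
grasp_force: 0.0
```

```bash
python3 - <<'E'
from h import *
s=ctrl.observe();print(s["t"],s["eef_pos"],s["tool_rot"],s["q"],s["force"])
m=ctrl.camera_model("wrist");print(m)
a,d=ctrl.capture("wrist");cv2.imwrite("pics/w1.png",a[:,:,::-1]);np.save("wd.npy",d)
a,d=ctrl.capture("scene");cv2.imwrite("pics/s1.png",a[:,:,::-1])
E
```

```text
1.6333 [ 187.37475797 -434.99692342  756.60287189] [9.79386493e-01 2.01995133e-01 4.73247388e-05 2.47797751e-04] [ 1.11029649e+00  2.74904350e-02 -1.16204091e-02  1.32802657e+00
  3.68189664e-04  1.78557455e+00 -6.52479652e-02] [0.69141008 0.27437862 0.1129921 ]
{'camera_matrix': array([[267.34234823,   0.        , 260.42812412],
       [  0.        , 267.34234823, 194.45662709],
       [  0.        ,   0.        ,   1.        ]]), 'xyz': array([ 252.54388384, -407.66245439,  725.54887765]), 'attitude': array([-0.1190603 ,  0.07812473, -0.54460864,  0.82651231])}
```

View pics/w1.png

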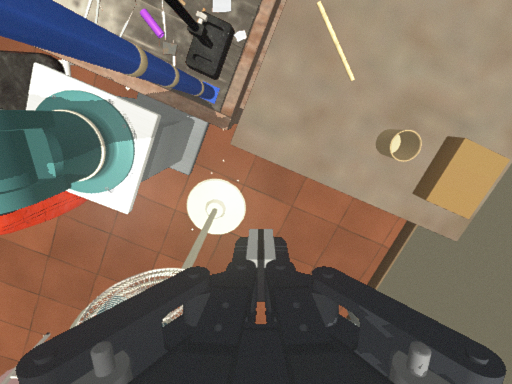

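```bash
python3 - <<'E'
from h import *
d=np.load("wd.npy");m=ctrl.camera_model("wrist")
v,u=np.mgrid[0:384,0:512]
for n,(u0,v0) in dict(bl0=(5,15),bl1=(60,35),bl2=(130,60),bl3=(205,92),blk_top=(172,4),blkfoot=(200,20),redm=(40,212),red2=(10,222),fanbase=(215,205),fanpole=(190,255),cage=(130,310),cage2=(170,275),cage3=(85,345)).items():
    s=(abs(u-u0)<5)&(abs(v-v0)<5)&(d>0)
    if s.any():
        P=p2w(m,u[s],v[s],d[s]);i=d[s].argsort();print(n,P[i[0]].round(),P[i[len(i)//2]].round())
P=p2w(m,u.ravel(),v.ravel(),d.ravel());ok=(d.ravel()>0)
s=ok&(u.ravel()<260)&(v.ravel()>265)&(P[:,2]<560)&(P[:,2]>100);print("cage",P[s].min(0).round(),P[s].max(0).round(),np.median(P[s],0).round())
E
```

```text
bl0 [ 245. -262.  566.] [ 246. -261.  563.]
bl1 [ 248. -263.  528.] [ 247. -263.  524.]
bl2 [ 252. -266.  440.] [ 251. -267.  430.]
bl3 [ 257. -279.  146.] [ 256. -280.   97.]
blk_top [ 343. -235.  305.] [ 343. -235.  288.]
blkfoot [ 354. -243.  188.] [ 366. -240.  157.]
redm [-275.  103.  -41.] [-277.  102.  -56.]
red2 [-265.  120.   42.] [-280.  113.   35.]
fanbase [-292. -372. -649.] [-284. -370. -677.]
fanpole [-294. -369. -119.] [-294. -383. -156.]
cage [ 182. -394.  660.] [ 182. -394.  658.]
cage2 [ 185. -399.  641.] [-215. -349.  100.]
cage3 [ 180. -388.  673.] [ 178. -387.  671.]
cage [-352. -419.  100.] [-184. -194.  281.] [-265. -253.  173.]
```

View pics/s1.png

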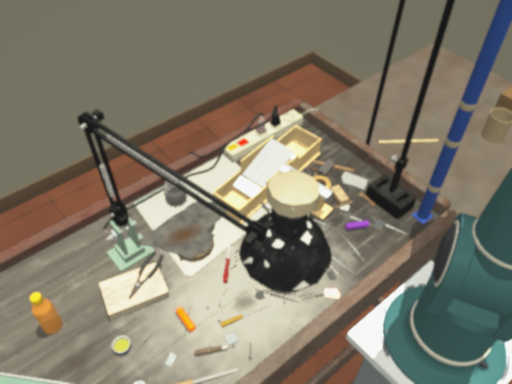

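drive_tool(hand=[0,0,0,0,0], dp=[[-0.008,-0.02,0.03],[-0.016,-0.04,0.06],[-0.024,-0.06,0.09],[-0.032,-0.08,0.12],[-0.04,-0.1,0.15]], turn=[0,0,0,0,0])

```text
t: 2.15
eef_pos: [110.8, -359.1, 603.0]
tool_rot: [0.979, 0.202, 0.0, 0.0]
force: [0.4, -1.5, 0.1]
finger_gap: 0.1
grasp_force: 0.0
```

drive_tool(hand=[0,0,0,0,0], dp=[[0,-0.02,0.03],[0,-0.04,0.06],[0,-0.06,0.09],[0,-0.08,0.12],[0,-0.1,0.15]], turn=[0,0,0,0,0])

```text
t: 2.57
eef_pos: [71.6, -267.1, 453.2]
tool_rot: [0.979, 0.202, 0.0, 0.0]
force: [0.2, -0.6, -0.8]
finger_gap: -0.1
grasp_force: 0.0
```

drive_tool(hand=[0,0,0], dp=[[0.0,-0.02,0.03],[0.0,-0.04,0.06],[0.0,-0.04,0.06]], turn=[0,0,0])

```text
t: 2.82
eef_pos: [54.6, -227.8, 390.1]
tool_rot: [0.979, 0.202, -0.001, -0.003]
force: [0.5, 0.2, 0.7]
finger_gap: -0.1
grasp_force: 0.0
```

```bash
python3 - <<'E'
from h import *
s=ctrl.observe();p=s["eef_pos"];print(s["t"],p,np.hypot(*p[:2]),np.arctan2(p[1],p[0]),s["q"],s["force"])
# sweep plan at r=235 from present azimuth to -0.1
r0=np.hypot(*p[:2]);az=np.arctan2(p[1],p[0]);th=2*np.arctan2(s["tool_rot"][1],s["tool_rot"][0]);print("tool x az",th)
for k in range(3):
    A0=az+k*5*.117;T=th+k*5*.117
    for i in range(1,6):
        A=A0+.117*i;dw=235*np.array([np.cos(A)-np.cos(A0),np.sin(A)-np.sin(A0)])
        print(k,i,np.round([dw@[np.cos(T),np.sin(T)],dw@[np.sin(T),-np.cos(T)]],1),round(A,3))
E
```

```text
2.8167 [  54.60770367 -227.81578667  390.09411322] 234.2691485418604 -1.3355339488743319 [ 1.17964002 -0.35421164  0.01882741  2.44906785  0.00747285  1.05342147
  0.02920887] [0.49953349 0.18896595 0.6965084 ]
tool x az 0.4064462741876734
0 1 [27.3  3.1] -1.219
0 2 [54.8  3. ] -1.102
0 3 [82.1 -0.4] -0.985
0 4 [108.8  -6.8] -0.868
0 5 [134.5 -16.4] -0.751
1 1 [27.3  3.1] -0.634
1 2 [54.8  3. ] -0.517
1 3 [82.1 -0.4] -0.4
1 4 [108.8  -6.8] -0.283
1 5 [134.5 -16.4] -0.166
2 1 [27.3  3.1] -0.049
2 2 [54.8  3. ] 0.068
2 3 [82.1 -0.4] 0.185
2 4 [108.8  -6.8] 0.302
2 5 [134.5 -16.4] 0.419
```

drive_tool(hand=[0,0,0,0,0], dp=[[0.027,0.0,0],[0.055,0.0,0],[0.082,-0.003,0],[0.109,-0.009,0],[0.134,-0.018,0]], turn=[-6.7,-13.4,-20.1,-26.8,-33.5])

```text
t: 3.23
eef_pos: [173.5, -161.3, 395.1]
tool_rot: [0.878, 0.478, 0.0, 0.0]
force: [0.5, -0.6, 0.1]
finger_gap: 0.3
grasp_force: 0.0
```

```bash
python3 - <<'E'
from h import *
s=ctrl.observe();p=s["eef_pos"];print(s["t"],p,np.hypot(*p[:2]),np.arctan2(p[1],p[0]),s["q"],s["force"],s["joint_efforts"])
E
```

```text
3.2333 [ 173.49642131 -161.3337962   395.0884496 ] 236.91686728527134 -0.7490893739437047 [ 0.9122306  -0.35062413 -0.22654683  2.43148566 -0.08895487  1.05339875
  0.16950856] [ 0.48192907 -0.58311615  0.06031388] [  8.4627825   -6.16139844   5.13544723 -40.75089812   0.68029817
   0.18016162  -1.27808511]
```

drive_tool(hand=[0,0,0,0,0], dp=[[0.027,0.002,0],[0.055,0.002,0],[0.082,-0.001,0],[0.109,-0.008,0],[0.134,-0.017,0]], turn=[-6.7,-13.4,-20.1,-26.8,-33.5])

```text
t: 3.65
eef_pos: [231.9, -39.3, 395.1]
tool_rot: [0.703, 0.711, 0.0, 0.0]
force: [0.8, -1.1, 1.0]
finger_gap: 0.2
grasp_force: 0.0
```

```bash
python3 - <<'E'
from h import *
s=ctrl.observe();p=s["eef_pos"];th=2*np.arctan2(s["tool_rot"][1],s["tool_rot"][0]);print(s["t"],p,np.arctan2(p[1],p[0]),th,s["q"],s["force"])
F=np.array([626,-17]);y=.192;tx=y+np.pi/2;print("turn deg",-np.degrees(tx-th))
g=F+[58*np.sin(y),-58*np.cos(y)];print("press",g)
dw=g-p[:2];print(dw@[np.cos(th),np.sin(th)],dw@[np.sin(th),-np.cos(th)])
E
```

```text
3.65 [231.90604905 -39.26020083 395.09566442] -0.16770348061386764 1.581979112529689 [ 0.60002996 -0.3717309  -0.42884976  2.4283695  -0.17397536  1.05972131
  0.29413502] [ 0.7795222  -1.096351    0.97652272]
turn deg -10.360063240709097
press [637.06770642 -73.93422411]
-39.20259679391251 404.74857985865134
```

drive_tool(hand=[0,0,0,0,0], dp=[[-0.004,0.036,0],[-0.008,0.072,0],[-0.012,0.108,0],[-0.016,0.144,0],[-0.02,0.18,0]], turn=[-2,-4,-6,-8,-10.4])

```text
t: 4.07
eef_pos: [413.5, -59.8, 394.6]
tool_rot: [0.638, 0.77, 0.0, 0.0]
force: [0.3, 0.1, 0.6]
finger_gap: 0.2
grasp_force: 0.0
```

drive_tool(hand=[0,0,0,0,0], dp=[[-0.01,0.036,0],[-0.02,0.072,0],[-0.03,0.108,0],[-0.04,0.144,0],[-0.04,0.144,0]], turn=[0,0,0,0,0])

```text
t: 4.48
eef_pos: [565.1, -73.0, 393.5]
tool_rot: [0.638, 0.77, 0.001, -0.001]
force: [-0.9, 0.4, -0.3]
finger_gap: 0.7
grasp_force: 0.0
```

```bash
python3 - <<'E'
from h import *
s=ctrl.observe();p=s["eef_pos"];th=2*np.arctan2(s["tool_rot"][1],s["tool_rot"][0]);print(s["t"],p,th,s["q"],s["force"])
m=ctrl.camera_model("wrist");print(m["xyz"],m["attitude"].tolist());import json;json.dump({k:np.array(x).tolist() for k,x in m.items()},open("wm.json","w"))
a,d=ctrl.capture("wrist");cv2.imwrite("pics/w2.png",a[:,:,::-1]);np.save("wd.npy",d)
for t in["gate","pipe_bit_0_center"]:
    for r in ctrl.cut_out("wrist",t)[:3]:
        v,u=np.nonzero(r["region"]&(d>0));P=p2w(m,u,v,d[v,u]) if len(u) else np.zeros((1,3))
        print(t,round(r["conf"],2),np.round(r["rect"]),np.median(P,0).round(1),np.percentile(P,[3,97],axis=0).round().tolist())
v,u=np.mgrid[0:384,0:512];P=p2w(m,u.ravel(),v.ravel(),d.ravel())[d.ravel()>0]
g=P[(np.hypot(P[:,0]-626,P[:,1]+17)<35)&(P[:,2]<110)];co,*_=np.linalg.lstsq(np.c_[g[:,:2]-[626,-17],np.ones(len(g))],g[:,2],rcond=None);print(len(g),co)
pp=P[(P[:,0]>470)&(P[:,0]<585)&(abs(P[:,1]+33)<25)&(P[:,2]>97)&(P[:,2]<110)];print("pipe",len(pp),pp.mean(0),pp.min(0),pp.max(0))
E
```

```text
4.4833 [565.12339707 -73.01693034 393.45960338] 1.756885106227467 [ 0.48554754  0.37312694 -0.51484838  1.75238735  0.20371095  1.06931482
  0.08785161] [-0.9322695   0.43369711 -0.34109688]
[551.37828534  -3.61035    362.52566727] [-0.14057814513823744, -0.013150499299075538, 0.09139708996088232, 0.9857542398713587]
gate 0.89 [332. 140.  82. 139.] [628.3 -15.6  80.2] [[586.0, -74.0, 55.0], [671.0, 47.0, 104.0]]
gate 0.44 [235. 241.  24.  39.] [ 545.  -164.7   16. ] [[535.0, -198.0, 2.0], [559.0, -154.0, 18.0]]
gate 0.42 [170. 199.  48.  38.] [ 452.6 -130.6   18. ] [[425.0, -149.0, 4.0], [479.0, -115.0, 20.0]]
pipe_bit_0_center 0.79 [ 94. 152.  40.  43.] [348.1 -88.4  16.5] [[329.0, -117.0, 1.0], [363.0, -63.0, 19.0]]
pipe_bit_0_center 0.78 [229. 147.  65.  21.] [528.  -36.5 100.8] [[499.0, -47.0, 94.0], [556.0, -26.0, 103.0]]
3729 [ 7.47875031e-02 -3.93073039e-01  8.06785907e+01]
pipe 1066 [527.29505046 -37.08655309 100.7479749 ] [495.64533185 -50.04552712  97.00905652] [558.68923057 -24.26783575 104.20404525]
```

View pics/w2.png

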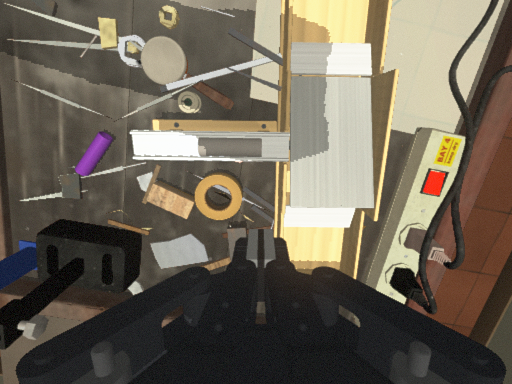

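drive_tool(hand=[0,0,0,0,0], dp=[[-0.004,0.018,0.025],[-0.008,0.036,0.05],[-0.012,0.054,0.075],[-0.0155,0.0715,0.1],[-0.0155,0.0715,0.1]], turn=[0,0,0,0,0])

```text
t: 5.05
eef_pos: [633.5, -74.3, 290.2]
tool_rot: [0.638, 0.77, -0.001, -0.002]
force: [0.5, -0.5, -1.4]
finger_gap: -0.0
grasp_force: 0.0
```

drive_tool(hand=[0,0,0,0,0], dp=[[0,0,0.01],[0,0,0.02],[0,0,0.03],[0,0,0.04],[0,0,0.048]], turn=[0,0,0,0,0])

```text
t: 5.47
eef_pos: [633.0, -74.3, 246.1]
tool_rot: [0.638, 0.77, -0.0, 0.0]
force: [0.2, 0.5, -0.1]
finger_gap: -0.3
grasp_force: 0.0
```

```bash
cat > g.py <<'E'
from h import *
s=ctrl.observe();p=s["eef_pos"];th=2*np.arctan2(s["tool_rot"][1],s["tool_rot"][0]);print(s["t"],p,th,s["force"])
for n in("wrist","top"):
    m=ctrl.camera_model(n);a,d=ctrl.capture(n);cv2.imwrite(f"pics/{n}_{s['t']:.2f}.png",a[:,:,::-1])
    v,u=np.mgrid[0:384,0:512];P=p2w(m,u.ravel(),v.ravel(),d.ravel())[d.ravel()>0]
    F=np.array([627,-18]);q=P[:,:2]-F;c,si=np.cos(.19),np.sin(.19);x=q@[c,si];y=q@[-si,c]
    for y0 in(-55,-35,0,35,55):
        k=(abs(x)<28)&(abs(y-y0)<8)&(P[:,2]<112)&(P[:,2]>30);print(n,"gate y",y0,k.sum(),np.median(P[k,2]).round(1) if k.any() else None)
    k=(x<-35)&(x>-200)&(abs(y)<11)&(P[:,2]>96)&(P[:,2]<108)
    if k.any(): print(n,"pipe x",x[k].min().round(),x[k].max().round(),y[k].mean().round(1))
    for b,s0 in(("L",1),("R",-1)):
        k=(abs(x)<42)&(abs(s0*y-146)<36)&(P[:,2]<60);print(n,"bin",b,k.sum(),np.percentile(P[k,2],[50,90,98]).round() if k.any() else None)
E
python3 g.py
```

```text
5.4667 [633.02291781 -74.33559598 246.11996257] 1.7575189280091048 [ 0.19634727  0.50344157 -0.10952758]
wrist gate y -55 2176 69.7
wrist gate y -35 2462 73.2
wrist gate y 0 3629 82.1
wrist gate y 35 5700 90.9
wrist gate y 55 4414 95.1
wrist pipe x -122.0 -69.0 0.3
wrist bin L 0 None
wrist bin R 202 [14. 14. 15.]
top gate y -55 36 63.5
top gate y -35 114 69.6
top gate y 0 123 83.3
top gate y 35 129 97.3
top gate y 55 95 103.5
top pipe x -132.0 -71.0 2.4
top bin L 668 [14. 17. 18.]
top bin R 25 [14. 16. 17.]
```

drive_tool(hand=[0,0,0,0,0], dp=[[0,0,-0.03],[0,0,-0.06],[0.01,-0.03,-0.06],[0.022,-0.064,-0.06],[0.034,-0.098,-0.06]], turn=[0,0,0,0,0])

```text
t: 5.98
eef_pos: [529.6, -58.7, 307.1]
tool_rot: [0.638, 0.77, 0.0, 0.0]
force: [0.6, 0.5, 0.2]
finger_gap: 0.1
grasp_force: 0.0
```

drive_tool(hand=[0,0,0,0], dp=[[0.011,-0.032,0],[0.022,-0.063,0],[0.022,-0.063,0],[0.022,-0.063,0]], turn=[0,0,0,0])

```text
t: 6.32
eef_pos: [464.0, -49.0, 307.5]
tool_rot: [0.638, 0.77, -0.0, 0.001]
force: [0.9, -0.8, 1.0]
finger_gap: 0.2
grasp_force: 0.0
```

```bash
cat >> g.py <<'E'
r=ctrl.cut_out("wrist","pipe_bit_0_center")
q=p[:2]-F;print("tip feeder x,y",q@[c,si],q@[-si,c],"tip z",p[2]-173)
E
python3 g.py
```

```text
6.3167 [463.99470581 -49.02143252 307.45172819] 1.7577376956036435 [ 0.89224645 -0.77781989  0.95028142]
wrist gate y -55 758 61.5
wrist gate y -35 876 69.4
wrist gate y 0 1172 83.2
wrist gate y 35 1015 97.0
wrist gate y 55 500 103.6
wrist pipe x -133.0 -70.0 1.3
wrist bin L 3955 [14. 15. 15.]
wrist bin R 734 [14. 15. 36.]
top gate y -55 114 61.3
top gate y -35 113 69.3
top gate y 0 124 83.4
top gate y 35 126 97.3
top gate y 55 92 103.3
top pipe x -92.0 -70.0 6.4
top bin L 666 [14. 16. 18.]
top bin R 655 [14. 17. 18.]
tip feeder x,y -165.9305627073285 0.32182162591382735 tip z 134.4517281913387
```

drive_tool(hand=[0,0,0,0], dp=[[0.001,0,0.02],[0.001,0,0.0395],[0.001,0,0.0395],[0.001,0,0.0395]], turn=[0,0,0,0])

```text
t: 6.8
eef_pos: [465.1, -47.9, 266.8]
tool_rot: [0.638, 0.77, -0.0, -0.001]
force: [0.1, -0.6, 0.9]
finger_gap: 0.1
grasp_force: 0.0
```

drive_tool(hand=[0,0,0,0,0], dp=[[0,0.01,0],[0,0.02,0],[0,0.03,0],[0,0.038,0],[0,0.046,0]], turn=[0,0,0,0,0])

```text
t: 7.22
eef_pos: [511.1, -39.3, 267.5]
tool_rot: [0.638, 0.77, 0.0, 0.0]
force: [-0.6, 0.3, 0.5]
finger_gap: -0.0
grasp_force: 0.1
```

```bash
python3 g.py
```

```text
7.2167 [511.12184733 -39.27129962 267.50756388] 1.757756366341515 [-0.61021984  0.33874538  0.4998492 ]
wrist gate y -55 925 61.5
wrist gate y -35 1161 69.4
wrist gate y 0 1716 83.5
wrist gate y 35 2142 97.2
wrist gate y 55 1263 103.5
wrist pipe x -132.0 -44.0 2.2
wrist bin L 4904 [14. 15. 15.]
wrist bin R 0 None
top gate y -55 25 61.0
top gate y -35 21 69.1
top gate y 0 27 83.4
top gate y 35 130 97.4
top gate y 55 92 103.6
top bin L 664 [14. 17. 18.]
top bin R 48 [14. 16. 18.]
tip feeder x,y -117.81011082344446 0.996113548651131 tip z 94.50756388236323
```

drive_tool(hand=[0,0,0,0,0], dp=[[0,0.008,0],[0,0.016,0],[0,0.024,0],[0,0.032,0],[0,0.04,0]], turn=[0,0,0,0,0])

```text
t: 7.78
eef_pos: [550.1, -31.9, 267.2]
tool_rot: [0.638, 0.77, 0.0, -0.0]
force: [-0.7, 0.3, -0.3]
finger_gap: 0.1
grasp_force: 0.1
```

drive_tool(hand=[0,0,0,0,0], dp=[[0,0.008,0],[0,0.016,0],[0,0.023,0],[0,0.03,0],[0,0.03,0]], turn=[0,0,0,0,0])

```text
t: 8.2
eef_pos: [579.8, -26.1, 267.1]
tool_rot: [0.638, 0.77, 0.0, 0.0]
force: [-0.0, 0.3, 0.6]
finger_gap: 0.2
grasp_force: 0.0
```

```bash
python3 g.py
```

```text
8.2 [579.79169676 -26.14673392 267.13672877] 1.757960825829331 [-0.01595544  0.29256872  0.59384709]
wrist gate y -55 1 64.8
wrist gate y -35 571 70.7
wrist gate y 0 1720 83.4
wrist gate y 35 2698 97.4
wrist gate y 55 2068 103.7
wrist pipe x -62.0 -35.0 8.3
wrist bin L 6876 [14. 15. 15.]
wrist bin R 3 [36. 36. 36.]
top gate y -55 0 None
top gate y -35 0 None
top gate y 0 0 None
top gate y 35 129 97.2
top gate y 55 94 104.0
top pipe x -62.0 -56.0 8.4
top bin L 667 [15. 17. 18.]
top bin R 0 None
tip feeder x,y -47.89733688140679 0.9155807686929176 tip z 94.13672876812421
```

drive_tool(hand=[0,0,0,0,0], dp=[[0,0,-0.035],[0,-0.01,-0.07],[0,-0.04,-0.09],[0,-0.075,-0.1],[0,-0.11,-0.11]], turn=[0,0,0,0,0])

```text
t: 8.77
eef_pos: [469.0, -47.0, 377.8]
tool_rot: [0.638, 0.77, 0.0, 0.0]
force: [-1.0, -0.8, 0.3]
finger_gap: -0.1
grasp_force: 0.0
```

```bash
python3 g.py; ls pics | tail -4
```

```text
8.7667 [469.03604869 -47.01748915 377.7823937 ] 1.7576683117470624 [-0.99822521 -0.82096793  0.29350104]
wrist gate y -55 497 61.3
wrist gate y -35 568 69.4
wrist gate y 0 752 83.4
wrist gate y 35 960 97.2
wrist gate y 55 630 103.7
wrist bin L 4351 [14. 23. 38.]
wrist bin R 1343 [14. 31. 36.]
top gate y -55 67 60.7
top gate y -35 110 69.4
top gate y 0 123 83.5
top gate y 35 131 96.9
top gate y 55 94 104.1
top bin L 668 [14. 17. 18.]
top bin R 461 [15. 17. 18.]
tip feeder x,y -160.60148011939455 1.337600051474098 tip z 204.7823936966035
wrist_6.32.png
wrist_7.22.png
wrist_8.20.png
wrist_8.77.png
```

View pics/wrist_8.77.png

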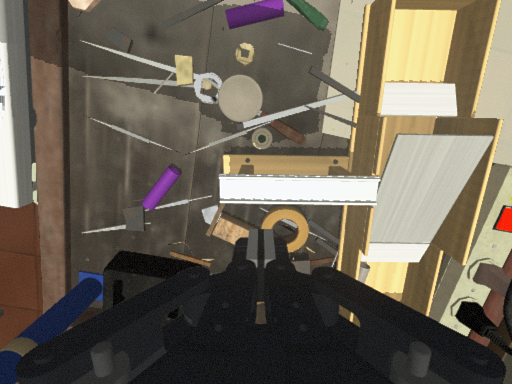

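```bash
python3 - <<'E'
from h import *
for n in("wrist","top"):
    m=ctrl.camera_model(n);a,d=ctrl.capture(n)
    for r in ctrl.cut_out(n,"pipe_bit_0_center")[:4]:
        v,u=np.nonzero(r["region"]&(d>0));P=p2w(m,u,v,d[v,u]);q=np.median(P,0);w=q[:2]-[627,-18];c,s=np.cos(.19),np.sin(.19)
        print(n,round(r["conf"],2),np.round(r["rect"]),q.round(),"feeder",w@[c,s],w@[-s,c])
E
```

```text
wrist 0.91 [160. 185.  39.  46.] [346. -87.  16.] feeder -288.5441982762901 -14.956291805406472
wrist 0.79 [253.  14.  59.  27.] [429. 126.  17.] feeder -167.55912820210895 178.62088762880998
wrist 0.45 [365. 270.  11.  21.] [ 629. -150.   31.] feeder -22.497493276691042 -130.1742020808897
top 0.64 [243. 247.  16.  17.] [430. 129.  18.] feeder -165.90726735054912 181.7382448238371
top 0.49 [324. 278.  30.  19.] [344. -87.  17.] feeder -290.96537921111167 -14.28966429297823
top 0.43 [128. 254.   8.  24.] [408. 428.  17.] feeder -131.02181666575848 478.88267442503593
```

drive_tool(hand=[0,0,0,0,0], dp=[[0.02,-0.03,0],[0.04,-0.06,0],[0.05,-0.09,0],[0.05,-0.09,0],[0.05,-0.09,0]], turn=[0,0,0,0,0])

```text
t: 9.53
eef_pos: [372.5, -14.2, 377.2]
tool_rot: [0.638, 0.77, -0.0, 0.0]
force: [0.2, 0.0, 0.5]
finger_gap: -0.3
grasp_force: 0.0
```

```bash
python3 - <<'E'
from h import *
m=ctrl.camera_model("top");a,d=ctrl.capture("top")
v,u=np.mgrid[0:384,0:512];P=p2w(m,u.ravel(),v.ravel(),d.ravel())[d.ravel()>0]
q=P[:,:2]-[627,-18];c,s=np.cos(.19),np.sin(.19);x=q@[c,s];y=q@[-s,c]
k=(abs(x)<44)&(y<-109)&(y>-183)&(P[:,2]>21)&(P[:,2]<34);print(k.sum(),np.median(x[k]),np.median(y[k]),x[k].min(),x[k].max(),y[k].min(),y[k].max())
for t in["pipe_bit_0_center","wax_pot","spool","tape_roll","sanding_block","bench_block","glass_jar"]:
    for r in ctrl.cut_out("top",t)[:3 if t[0]=="p" else 1]:
        vv,uu=np.nonzero(r["region"]&(d>0));print(t,round(r["conf"],2),np.median(p2w(m,uu,vv,d[vv,uu]),0).round())
cv2.imwrite("pics/end.png",cv2.resize(a[120:260,260:400,::-1],None,fx=4,fy=4,interpolation=cv2.INTER_CUBIC))
E
```

```text
136 -28.32832091782045 -149.85127187913375 -39.00205739683015 43.93708185595829 -182.7787244776941 -110.55373551549809
pipe_bit_0_center 0.75 [629. -22.  82.]
pipe_bit_0_center 0.69 [427. 129.  17.]
pipe_bit_0_center 0.5 [408. 427.  17.]
wax_pot 0.58 [428.  38.  23.]
spool 0.39 [460.   1.  20.]
sanding_block 0.52 [ 465. -133.   19.]
bench_block 0.73 [630. -22.  82.]
glass_jar 0.69 [734. 240.  46.]
```

View pics/end.png

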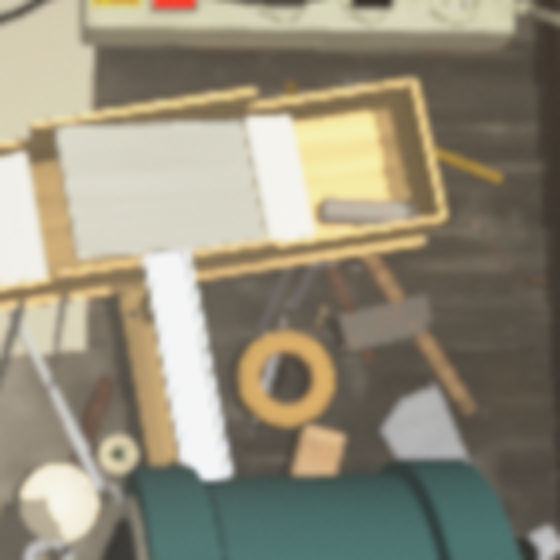

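The pipe lies in the right bin (crop pixel 365, 210) and is about 30 mm from the bin's middle. The gate leans right, and the bystanders I could see are where they were. The arm is clear, so I am handing in.

```bash
python3 -c "
from bench import ctrl
print(ctrl.hand_in())"
```

```text
the job is handed in; nothing more can be done
None
```

I rocked the gate from its left stop to its right stop, then pushed the pipe off the track; it came to rest in the right bin. I handed the job in at about 9.6 s, and no verdict came back.

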